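# Gauge-preload the pickup under an impeller

### The job

On the balancing stand, turn the impeller by the grip bar on its hub until the pointer on its rim lines up with the gauge lane, so the notch in its skirt opens to the lane. Then take the gauge with the thin blade, slide it flat along the lane into the gap under the impeller until you feel it meet the pickup's hidden stop, push the stop 6 mm further in, and leave the gauge lying there with the impeller still lined up. Leave the other things on the bench where they lie.

Things in the scene. Friction and masses are not known exactly. Their poses are not given: they have to be found in the camera images.
- stand: Grey cast bed of the balancing stand, fixed. Origin on the bench under the rotor axis; +x is the direction in which the gauge is pushed in, z up. Bed top 30 mm above the bench; main block 200 x 200 mm, a 90 mm wide apron runs out to x = -192 mm. The gauge lane lies along x at y = 0. A red cam lever at x 85, y 50 mm, 80 mm above the bed top, stands released and plays no part.
- lane_mouth (a point): Point on the bed top (30 mm above the bench) on the lane's centre line, 110 mm from the rotor axis on the stand's -x side, where its two steel rails begin: 6 mm high, 32 mm apart, from x = -110 to -80 mm in the stand's frame, with flared ends to x = -126 mm. A line is engraved along the lane's middle.
- rotor (a joint): Angle of the steel impeller in rad, counter-clockwise from above positive; 0 = rim pointer on the lane (stand's -x). Friction 0.15 N m; stays where left. 150 mm across, underside 10 mm and vane tops 29 mm above the bed top; under its rim a skirt (radius 64 to 72 mm) closes the gap but for one notch about 40 mm wide below the pointer, a 7 mm wide brass nub on the rim.
- rotor_grip (a point): Point to grip on the hub bar, on the rotor axis, 102 mm above the bench. Dark steel bar 44 mm long, 18 mm wide, 40 mm high (top 18 mm above this point, foot 22 mm below); its length points along the radius to the rim pointer (along the stand's x axis when the rotor is at 0).
- stop (a joint): How far in m the hidden stop has been pushed along the stand's +x: 0 at the start, 0.020 at most. A block 26 mm wide, 7 mm high on the lane's line under the impeller, out of sight; its front face starts 34 to 48 mm from the rotor axis, different each time. Friction of about 8 N holds it where it is pushed.
- thin_gauge: Steel blade gauge to use, 160 g, lying flat. Origin under the middle of its handle, +x along the blade, z up. Handle: upright dark steel block 30 mm long (x), 20 mm wide (y), 50 mm high, gripped across its width. Blade 4 mm thick, 24 mm wide, flush with the underside, its tip 85 mm ahead of the origin (the last 8 mm are 16 mm wide).
- blade_tip (a point): Middle of the tip of the thin blade, on its underside, 85 mm ahead of the gauge's origin.
- thick_gauge: The other gauge, of the same shape but with a 12 mm thick blade that does not go into the 10 mm gap; not to be used. The two gauges swap places.
- seal_face: White ceramic ring, 60 mm across, 10 mm high; bystander.
- slug0: Tungsten trial slug, upright cylinder 20 mm across, 22 mm high; bystander.
- slug1: Tungsten trial slug, 24 mm across, 26 mm high; bystander.
- slug2: Tungsten trial slug, 18 mm across, 18 mm high; bystander.
- file: Steel hand file with wooden handle, 240 mm long, 20 mm high, lying flat; bystander.
- hex_key: Orange hex key, 90 mm by 30 mm, 6 mm thick, lying flat; bystander.
Mind the look-alikes: they are no part of the job. What is shaped like the thin_gauge but green or turquoise is not meant.

How it is judged (in metres and radians):
On the way, in this order (a step that is already met when the one before it is completed fails the run):
1. the impeller is turned so that its pointer is on the lane (within 0.1 rad) and stands still (value of joint rotor between -0.1 and 0.1 rad and velocity of joint rotor between -0.05 and 0.05 rad/s), for 0.2 s.
2. the thin blade's tip is in the gap through the notch (x of blade_tip in the frame of stand above -0.066 m and y of blade_tip in the frame of stand between -0.012 and 0.012 m and z of blade_tip in the frame of stand between 0.026 and 0.037 m), for 0.1 s.
At the end, for the whole second after the job is handed in: Stop pushed in 6 mm (3.5 to 8.5); thin gauge released, still, flat on the bed (0.08 rad; tip -4 to +7 mm from bed top), along the lane (0.15 rad, tip within 12 mm of its centre line), tip through the notch (less than 66 mm from the rotor axis); impeller within 0.12 rad of the lane (all of step 2 and value of joint stop between 0.0035 and 0.0085 m and value of joint rotor between -0.12 and 0.12 rad and angle between thin_gauge's own z axis and vertical below 0.08 rad and angle between the x axis of thin_gauge and the x axis of stand, either way round below 0.15 rad and linear speed of thin_gauge below 0.01 m/s); the robot touches nothing.
It fails at once if another thing on the bench (thick gauge, seal ring, slug, file or hex key) is moved more than 30 mm (distance of any of thick_gauge, seal_face, slug0, slug1, slug2, file, hex_key from where it was at the start of the episode above 0.03 m).
It also fails if it takes over 58 s, if anything falls off the work surface, if the arm or the gripper's body presses on something with over 40 N, if the wrist force passes 120 N, or if a joint passes its speed limit or range.

### The arm

A 6-joint arm with a two-finger parallel gripper is mounted at the origin on the work surface. World frame = base frame: x ahead of the robot, y to its left, z up, the work surface at z = 0. Lengths are in m, angles in degrees, forces in N, time in s.
With the tool pointing down it reaches from about 0.325 to 0.85 m from the base axis. Payload 15.5 kg.
Tool frame: the origin (TCP) lies at the very end of the fingers, on their centre line; the grasp point (between the pads) lies arm.grip_depth behind it (arm.grip_depth is the distance from the TCP to the grasp point, in m); z points along the fingers, y is the line along which they close (so a half turn about z gives the same grasp; the last joint's range is limited). The gripper opens to 91 mm and grips with 3 to 60 N. Pads are 32 mm wide; open, the fingers measure 118 mm over their backs; the gripper's body (76 mm by 178 mm) begins 60 mm behind the grasp point.
Start: joints at [62.195, 28.281, 77.091, -0, 74.628, -5.472], TCP at [0.237, 0.578, 0.214] pointing down, gripper open.
Joint ranges: [-166.48, 166.48], [-47.26, 123.95], [12.59, 153.08], [-70.14, 250.14], [6.76, 159.57], [-176.63, 176.63]. Speed limits (degrees/s): [108.29, 108.29, 147.25, 172.46, 172.46, 172.46].

### API

Orientations are given as a 3x3 rotation matrix whose columns are the frame's x, y, z axes.
In Python, from rig import arm gives the robot as it stands. Calls block until the motion is done:
- arm.move_to(position, orientation): joint-space move of the TCP to a pose.
- arm.move_l(position, orientation=None, feed=0.15): straight line of the TCP; orientation=None keeps the orientation; feed is the mean speed in m/s.
- arm.move_joints(angles): joint-space move.
- arm.grip(opening): finger opening in m; the grip force is fixed at half the most; returns when the fingers have stopped.
- arm.sleep(seconds).
- arm.solve_ik(position, orientation): joint angles nearest the present ones, or None.
- arm.snapshot(name): name is "scene" or "top"; returns the picture (384x512x3 uint8, red, green, blue); there is no depth.
- arm.get_calibration(name): a dict with "intrinsics" (3x3 intrinsics, pixels), "k1" (the pictures are not rectified: a ray, as slopes to the right and down, at radius r is drawn at 1 + k1 r^2 times it, then the intrinsics apply), "cam_to_world" (4x4, takes a point from camera to world coordinates). Camera axes: x right, y down, z forward; pixel columns grow to the right and rows downward; lengths in m; the calibration is good to about 2 mm. A picture is of the moment at which its call begins. get_calibration takes no time and is no camera call.
A pose or a line that the arm cannot do raises arm.Unreachable and nothing moves.
- arm.sign_off(): hands the job in; it is judged then, once.
Readings, each from a call of its own:
- arm.current_t(): time.
- arm.current_joint_positions(): joint angles.
- arm.current_dq(): joint speeds.
- arm.current_tau(): joint torques, N m.
- arm.current_ee_pos(): TCP position.
- arm.current_tool_rot(): TCP orientation.
- arm.current_force(): force on the tool from outside, world axes, zero at the start.
- arm.current_torque(): the same for the moment, N m.
- arm.current_width(): finger opening in m.
- arm.current_grasp_force(): force on a finger pad.
Only numpy, scipy, OpenCV 4.12 (cv2) and the standard library are available. Lean on these libraries where they do the work, as an engineer would, in place of code of your own. Each camera call takes 0.05 s, during which the arm holds its last target. There are 200 camera calls.

## Working session

There is one attempt and no reset: what is moved stays moved. The work goes in short steps, each a Python script; the robot and the scene stay as the last script left them, time stands still between calls to the robot, and variables do not carry over. Pictures are saved under pics/ and viewed, at most 10 in all, crops included, and the job is handed in when it is done.

```bash
mkdir -p pics; ls; python3 - <<'E'
from rig import arm
import cv2
for n in("scene","top"):
    p=arm.snapshot(n); cv2.imwrite(f"pics/{n}0.png",p[:,:,::-1])
    c=arm.get_calibration(n); print(n,c)
print(arm.grip_depth,arm.current_t(),arm.current_tool_rot())
E
```

```text
pics
scene {'intrinsics': array([[455.45094282,   0.        , 259.25394063],
       [  0.        , 455.45094282, 178.26236755],
       [  0.        ,   0.        ,   1.        ]]), 'k1': 0.03380829431770681, 'cam_to_world': array([[ 0.18452824,  0.68173228, -0.70794804,  1.5167186 ],
       [ 0.98258946, -0.14380891,  0.11763058, -0.20032124],
       [-0.02161667, -0.71732845, -0.69639975,  1.03730822],
       [ 0.        ,  0.        ,  0.        ,  1.        ]])}
top {'intrinsics': array([[492.40913153,   0.        , 248.28329634],
       [  0.        , 492.40913153, 195.95496415],
       [  0.        ,   0.        ,   1.        ]]), 'k1': 0.029261508159964887, 'cam_to_world': array([[ 0.00839102, -0.99428836,  0.10639669,  0.4279154 ],
       [-0.99973302, -0.00605071,  0.02229986, -0.06692066],
       [-0.02152872, -0.10655541, -0.99407367,  1.3323297 ],
       [ 0.        ,  0.        ,  0.        ,  1.        ]])}
0.0188 0.1 [[-9.24974193e-01  3.80029604e-01 -4.92931832e-04]
 [ 3.80029911e-01  9.24973718e-01 -9.42529272e-04]
 [ 9.77599630e-05 -1.05914409e-03 -9.99999434e-01]]
```

View pics/scene0.png

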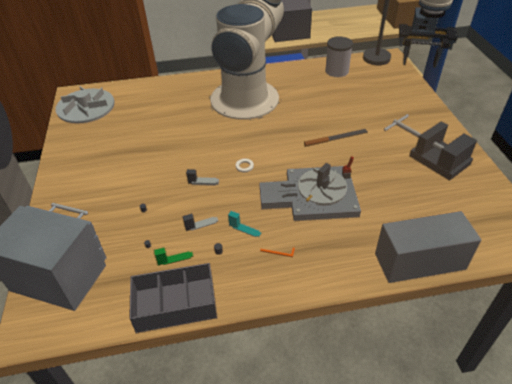

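View pics/top0.png

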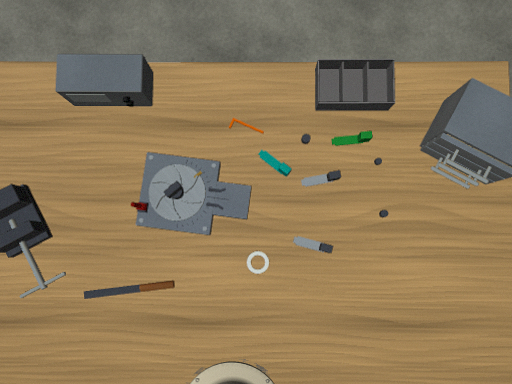

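Both cameras are fixed. Candidates for the thin gauge:
- A: grey, top (322,179), scene (200,222).
- B: grey, top (314,244), scene (202,178).
- The turquoise one, top (275,163), and the green one, top (352,138), are look-alikes and excluded.

The rim pointer is at about (199,174) in top. Next is one close crop to tell A from B.

```bash
python3 - <<'E'
import cv2,numpy as np
s=cv2.imread("pics/scene0.png");t=cv2.imread("pics/top0.png")
f=lambda im,x,y,w,h:cv2.resize(im[y:y+h,x:x+w],(400,300),interpolation=cv2.INTER_CUBIC)
cv2.imwrite("pics/crop1.png",np.vstack([np.hstack([f(s,175,162,60,45),f(s,175,205,60,45)]),np.hstack([f(t,290,160,60,45)*1,f(t,285,222,60,45)])]))
cv2.imwrite("pics/crop2.png",np.hstack([f(t,132,146,128,96),f(s,255,150,112,84)]))
E
```

```text
(no output)
```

View pics/crop1.png

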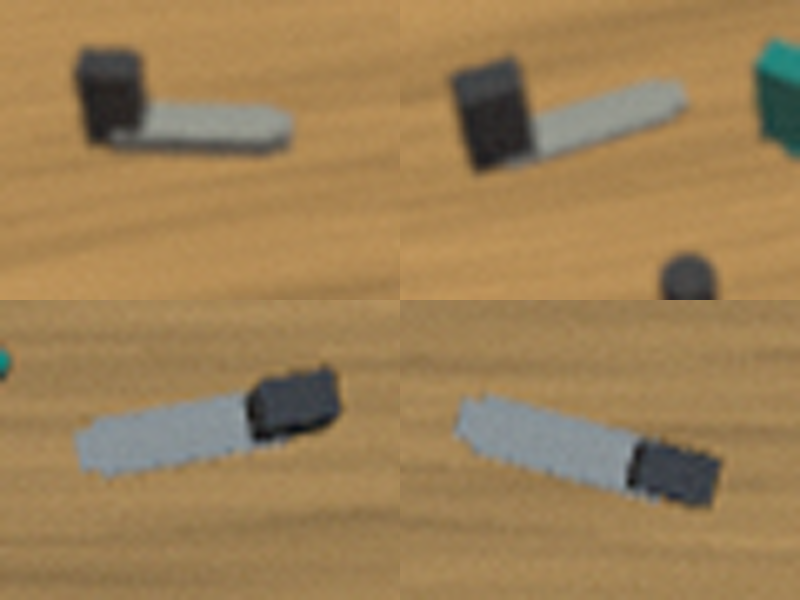

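View pics/crop2.png

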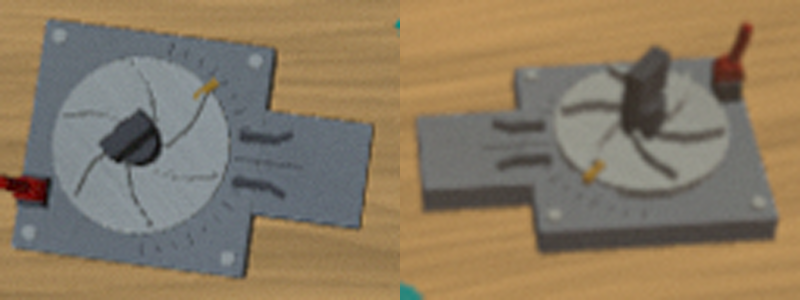

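Gauge B (scene (202,178)) shows a tall side face along its blade, so it is the thick one. A (scene (200,222), top (322,179)) shows none, so A is the thin gauge. In the stand crop, the brass nub is at top ≈(198,174) and the bed's corner screws are clearly visible. Next I'll measure.

```bash
cat > h.py <<'E'
import numpy as np,cv2
from scipy.optimize import brentq
from rig import arm
C={n:arm.get_calibration(n) for n in("scene","top")}
def ray(n,p):
    c=C[n];K=c["intrinsics"];q=np.array([(p[0]-K[0,2])/K[0,0],(p[1]-K[1,2])/K[1,1]]);d=q.copy()
    for _ in range(20): d=q/(1+c["k1"]*(d@d))
    T=c["cam_to_world"];v=T[:3,:3]@np.r_[d,1];return T[:3,3],v/np.linalg.norm(v)
def plane(n,p,z):
    o,v=ray(n,p);return o+v*(z-o[2])/v[2]
def tri(ps,pt):
    (a,u),(b,v)=ray("scene",ps),ray("top",pt)
    s=np.linalg.lstsq(np.c_[u,-v],b-a,rcond=None)[0];A,B=a+s[0]*u,b+s[1]*v
    return (A+B)/2,np.linalg.norm(A-B)
def proj(n,X):
    c=C[n];T=c["cam_to_world"];q=T[:3,:3].T@(np.asarray(X)-T[:3,3]);d=q[:2]/q[2];d=d*(1+c["k1"]*(d@d))
    K=c["intrinsics"];return np.array([K[0,0]*d[0]+K[0,2],K[1,1]*d[1]+K[1,2]])
def brass(im): # im BGR
    hsv=cv2.cvtColor(im,cv2.COLOR_BGR2HSV);return hsv
def blob(g,p,r=4):
    x,y=map(int,np.round(p));w=g[y-r:y+r+1,x-r:x+r+1].astype(float);w=np.clip(w-np.median(w)-8,0,None)
    yy,xx=np.mgrid[y-r:y+r+1,x-r:x+r+1];return np.array([(w*xx).sum(),(w*yy).sum()])/w.sum()
def down(yaw): # tool y axis along yaw in world, z down
    c,s=np.cos(yaw),np.sin(yaw);y=np.array([c,s,0]);z=np.array([0,0,-1.]);return np.c_[np.cross(y,z),y,z]
E
python3 - <<'E'
from h import *
np.set_printoptions(precision=4,suppress=True)
s=cv2.imread("pics/scene0.png");t=cv2.imread("pics/top0.png")
gs,gt=[cv2.cvtColor(i,6) for i in(s,t)]
T=[blob(gt,p) for p in((150.9,157.2),(213.9,165.5),(141,220.2),(204.6,228.2))]
P=[plane("top",p,.03) for p in T];print("screws",T,P,"ctr",np.mean(P,0))
S=[((292.4,171)),((296.5,209.6)),((353.6,208.8))]
S=[blob(gs,p,3) for p in S];print(S)
# scene screws: nearest via projection
for p,X in zip(T,P):
    q=proj("scene",X);j=min(S,key=lambda a:np.linalg.norm(a-q));print("proj",q,j,*(tri(j,p)))
# brass
for n,im,(x0,y0,x1,y1) in(("top",t,(185,160,215,190)),("scene",s,(290,185,330,215))):
    h=cv2.cvtColor(im[y0:y1,x0:x1],cv2.COLOR_BGR2HSV);m=(h[...,1]>110)
    yy,xx=np.nonzero(m);print(n,"brass",len(xx),xx.mean()+x0,yy.mean()+y0)
    if n=="top":bt=(xx.mean()+x0,yy.mean()+y0)
    else: bs=(xx.mean()+x0,yy.mean()+y0)
print("nub",tri(bs,bt))
# gauge in top
x0,y0,x1,y1=296,164,346,192
h=cv2.cvtColor(t[y0:y1,x0:x1],cv2.COLOR_BGR2HSV);
print("sat/val blade",h[182-y0,315-x0],"handle",h[175-y0,334-x0],"wood",h[2,2])
bl=((h[...,0]>90)&(h[...,2]>110)).astype(np.uint8);hd=(h[...,2]<90).astype(np.uint8)
for nm,m in(("blade",bl),("handle",hd)):
    c=max(cv2.findContours(m,0,2)[0],key=cv2.contourArea);print(nm,cv2.minAreaRect(c+np.array([x0,y0])),m.sum())
print("handle top tri",tri((188.4,217.3),(334.5,174.6)))
print("blade tip tri",tri((175+283/6.667,205+98/6.667),(290+80/6.667,160+150/6.667)))
# rim: light disc in top
x0,y0,x1,y1=140,155,215,232
E
```

```text
screws [array([150.4781, 156.8163]), array([213.2802, 164.9093]), array([140.5852, 219.8214]), array([204.2493, 228.1569])] [array([0.6716, 0.2265, 0.03  ]), array([0.6505, 0.0569, 0.03  ]), array([0.5018, 0.2478, 0.03  ]), array([0.4809, 0.0781, 0.03  ])] ctr [0.5762 0.1523 0.03  ]
[array([291.2836, 169.2015]), array([297.8952, 209.3629]), array([355.3071, 206.3465])]
proj [355.6353 207.0132] [355.3071 206.3465] [0.6711 0.2256 0.0326] 0.0005561205775767047
proj [298.1006 210.4568] [297.8952 209.3629] [0.6497 0.0564 0.0342] 0.0002022102283568634
proj [344.3499 167.8094] [355.3071 206.3465] [ 0.5135  0.2984 -0.1547] 0.011851134784461398
proj [291.6082 170.9293] [291.2836 169.2015] [0.4806 0.0771 0.0375] 0.0003624886907772639
top brass 14 198.5 173.35714285714286
scene brass 31 299.83870967741933 204.2258064516129
nub (array([0.6256, 0.0827, 0.0279]), np.float64(0.02757007631174202))
sat/val blade [101  24 151] handle [109  39  72] wood [ 19 115 157]
blade ((314.10400390625, 180.07200622558594), (7.334303855895996, 25.222848892211914), 79.69515228271484) 183
handle ((333.3823547363281, 175.47059631347656), (8.67721939086914, 13.558155059814453), 77.47119140625) 115
handle top tri (array([ 0.6237, -0.2636,  0.0442]), np.float64(0.0017714243625788742))
blade tip tri (array([ 0.6088, -0.1819, -0.0029]), np.float64(0.0026754702290258674))
```

```bash
cat >> h.py <<'E'
PSI=np.arctan2(.1697,.0210); CEN=np.array([.5762,.1523,0])
SX=np.array([np.cos(PSI),np.sin(PSI),0]);SY=np.array([-SX[1],SX[0],0])
def st(x,y,z): return CEN+x*SX+y*SY+np.array([0,0,z])   # stand frame -> world
def tost(X): d=np.asarray(X)-CEN;return np.array([d@SX,d@SY,d[2]])
E
python3 - <<'E'
from h import *
np.set_printoptions(precision=4,suppress=True)
t=cv2.imread("pics/top0.png");s=cv2.imread("pics/scene0.png")
print("psi",np.degrees(PSI))
for z in(.045,.055):
    q=tost(plane("top",(198.5,173.4),z));print("nub",q,np.hypot(*q[:2]),"rotor",np.degrees(np.arctan2(-q[1],-q[0])))
q,e=tri((309.6,198.2),(198.5,173.4));print("nub tri",tost(q),e)
# dark bar in both views, vs projected expected pts
for n,im in(("top",t),("scene",s)):
    c=proj(n,st(0,0,.12));x,y=map(int,c);r=12
    h=cv2.cvtColor(im[y-r:y+r+1,x-r:x+r+1],cv2.COLOR_BGR2HSV);m=(h[...,2]<85).astype(np.uint8)
    k=max(cv2.findContours(m,0,2)[0],key=cv2.contourArea)
    print(n,"exp top ctr",c,"foot",proj(n,st(0,0,.08)),"bar",cv2.minAreaRect(k+np.array([x-r,y-r])))
    print(h[...,2][::2,::2])
    print("apron corners expected",proj(n,st(-.192,.045,.03)),proj(n,st(-.192,-.045,.03)))
bc=plane("top",(314.1,180.07),.004)
ang=np.radians(79.7-90);d=np.array([np.cos(ang),np.sin(ang)])
a=plane("top",np.array([314.1,180.07])-12.6*d,.004);b=plane("top",np.array([314.1,180.07])+12.6*d,.004)
u=(a-b);print("blade len",np.linalg.norm(u));u/=np.linalg.norm(u)
print("gauge origin",bc-.05*u,"yaw",np.degrees(np.arctan2(u[1],u[0])),"tip",bc+.035*u)
print("handle top plane",plane("top",(334.5,174.6),.05),"exp px",proj("top",bc-.05*u+[0,0,.046]),"scene exp",proj("scene",bc-.05*u+[0,0,.046]))
E
```

```text
psi 82.94563705005461
nub [-0.0516 -0.0555  0.045 ] 0.07576729349518242 rotor 47.10920842972749
nub [-0.053  -0.0541  0.055 ] 0.07576674288618308 rotor 45.6135992300177
nub tri [-0.05   -0.0553  0.0474] 0.00377730463959915
top exp top ctr [171.1741 188.0824] foot [173.936  189.9896] bar ((175.00001525878906, 191.50001525878906), (16.26345443725586, 17.677669525146484), 45.0)
[[149 146 150 147 150 153 151 146 146 149 138 157 152]
 [147 144 146 147 148 151 147 151 146 145 141 113 152]
 [153 148 152 147 142 147 149 145 145 135 151 107 151]
 [112 123 125 128 149 148 154 145  79  54 132 109 148]
 [147 150 151 152 140 139 108  67  73  76  53 100 147]
 [145 142 149 151 150  85  72  75  72  75  59  57 150]
 [145 146 149 146 111  67  72  74  72  56  31  26 117]
 [145 141 142  82  71  75  72  69  47  28  41  59  85]
 [143 148 122  70  69  68  72  40  25  45  70  66  53]
 [148 141 154  65  71  64  33  32  58  71  73  30  88]
 [148 144 101 136  69  32  33  65  72  73  46  41 146]
 [146  93 146 143 153 117 124  75  45  26  81 132 150]
 [113 135 146 142 142 145 147 110 153 155 152 136 150]]
apron 
[... 457 characters left out ...]
 170 116  76  99 144 171 168 166]
 [170 172 164 167 161 115  79  79  76 102 138 134 138]
 [119 125 130 123  98  78  83  79  69  93 114 114 115]
 [134  87  99  93  77  77  81  69  68 120 131 124 122]
 [150 142 102  63  61  71  69  68  71 142 147 147 134]
 [149 150 143  67  60  65  71  66  83 141 145 145 144]
 [151 151 136  64  56  62  68  66  90 143 145 140 142]
 [113 126 113  58  58  64  70  75  83 144 135 130 141]]
apron corners expected [259.3534 181.6784] [261.2259 202.6007]
blade len 0.06828937181880107
gauge origin [ 0.6238 -0.2645  0.004 ] yaw 100.7036719118755 tip [ 0.608 -0.181  0.004]
handle top plane [ 0.6228 -0.2636  0.05  ] exp px [334.8655 174.2171] scene exp [187.4929 216.0461]
```

Everything agrees: the screw square is 170 mm, the nub radius 75.8 mm, the blade length 68 mm and the handle top at about 44–50 mm. The rotor sits at about +46°. Next I'll turn the impeller.

```bash
python3 - <<'E'
from h import *
np.set_printoptions(precision=3,suppress=True)
gd=arm.grip_depth
zt=.102-gd+.002
y1=PSI+np.radians(46.3)-np.pi/2;y0=PSI-np.pi/2
for k in(0,np.pi):
    print(k,arm.solve_ik(st(0,0,zt),down(y1+k)),arm.solve_ik(st(0,0,zt),down(y0+k)))
arm.grip(.06)
arm.move_to(st(0,0,.2),down(y1));arm.move_l(st(0,0,zt),feed=.12)
print("F",arm.current_force(),arm.current_t())
arm.grip(.0);print("w",arm.current_width(),arm.current_grasp_force(),arm.current_force())
for a in np.linspace(y1,y0,7)[1:]: arm.move_to(st(0,0,zt),down(a))
print(arm.current_force(),arm.current_torque(),arm.current_t(),arm.current_width())
arm.sleep(.3);arm.grip(.05);arm.move_l(st(0,0,.2),feed=.2)
arm.move_to(np.array([.624,-.264,.2]),down(y0))
p=arm.snapshot("top");cv2.imwrite("pics/top1.png",p[:,:,::-1])
h=cv2.cvtColor(p,cv2.COLOR_RGB2HSV)[155:232,140:260];m=(h[...,1]>110)&(h[...,0]>14)&(h[...,0]<30)
yy,xx=np.nonzero(m);
for x,y in zip(xx+140,yy+155):
    q=tost(plane("top",(x,y),.05))
    if abs(np.hypot(*q[:2])-.075)<.006:print(x,y,q,np.degrees(np.arctan2(-q[1],-q[0])))
c=cv2.resize(p[140:240,130:340,::-1],None,fx=3.8,fy=3.8,interpolation=cv2.INTER_CUBIC);cv2.imwrite("pics/crop3.png",c)
print(arm.current_t())
E
```

```text
0 [  9.066  34.476  89.079  -0.     56.446 -30.179] [ 9.066 34.476 89.079 -0.    56.446 16.121]
3.141592653589793 [  9.066  34.476  89.079  -0.     56.446 149.821] [   9.066   34.476   89.079   -0.      56.446 -163.879]
F [-0.234  0.111  0.28 ] 3.825
w 0.018221947489045598 29.991488456726074 [-7.622 -7.017  6.453]
[-0.89  -5.243  0.627] [-0.69   0.25  -0.179] 6.0917 0.017704724701340536
202 195 [-0.07   0.001  0.05 ] -0.5935408460734942
203 195 [-0.072  0.     0.05 ] -0.3030784853886029
204 195 [-0.075  0.     0.05 ] -0.03288254180757543
205 195 [-0.077 -0.     0.05 ] 0.21908547604861764
206 195 [-0.08  -0.001  0.05 ] 0.4546008752341613
203 196 [-0.073  0.003  0.05 ] -2.3654628723349913
204 196 [-0.075  0.003  0.05 ] -2.0254743461105584
205 196 [-0.078  0.002  0.05 ] -1.7081798849768257
206 196 [-0.08   0.002  0.05 ] -1.4113985094015797
9.375
```

View pics/crop3.png

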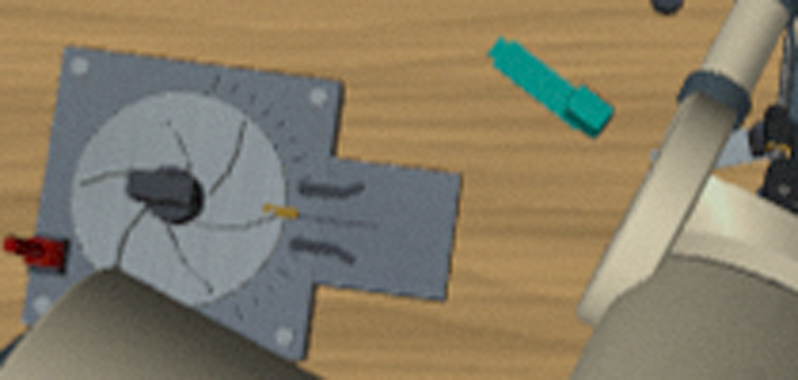

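The pointer now lies on the engraved line: nub at top px ≈(204,195.5), about −1°. Next I'll refine the lane's line and grasp the thin gauge at top (334,175).

```bash
python3 - <<'E'
from h import *
np.set_printoptions(precision=4,suppress=True)
g=cv2.GaussianBlur(cv2.imread("pics/top1.png",0),(3,1),0).astype(float)
q=[]
for x in range(211,228):
    e=proj("top",st(0,0,.03));r=int(round(e[1]+(x-e[0])*.125));w=g[r-4:r+5,x];w=np.clip(np.median(w)-w-3,0,None)
    if w.sum()>0:q.append(tost(plane("top",(x,(w*np.arange(r-4,r+5)).sum()/w.sum()),.03))[:2])
q=np.array(q);print("engraved y: med",np.median(q[:,1]),"fit",np.polyfit(q[:,0],q[:,1],1),len(q))
G=np.array([.6235,-.264,0]);y=np.radians(10.7)
arm.grip(.05);arm.move_to(G+[0,0,.09],down(y));arm.move_l(G+[0,0,.014],feed=.1)
print("F",arm.current_force());arm.grip(0.)
print("w",arm.current_width(),arm.current_grasp_force(),arm.current_force())
arm.move_l(G+[0,0,.09],feed=.15)
arm.move_to(st(-.235,0,.09),down(PSI-np.pi/2));print(arm.current_width(),arm.current_t())
for n in("scene","top"):
    p=arm.snapshot(n)[:,:,::-1];cv2.imwrite(f"pics/{n}2.png",p)
s=cv2.imread("pics/scene2.png");t=cv2.imread("pics/top2.png")
f=lambda im,x,y:cv2.resize(im[y:y+120,x:x+100],(400,480),interpolation=cv2.INTER_CUBIC)
cv2.imwrite("pics/crop4.png",np.hstack([f(s,220,110),f(t,195,140)]))
print("exp tip px",proj("scene",st(-.15,0,.076)),proj("top",st(-.15,0,.076)))
E
```

```text
engraved y: med 0.0008527391447186898 fit [-0.0088 -0.0003] 17
F [1.1438 0.0061 0.3281]
w 0.019562933248841823 30.000349581241608 [0.501  0.199  3.3347]
0.01957732808175951 13.05
exp tip px [273.8701 180.4301] [231.8465 197.6383]
```

View pics/crop4.png

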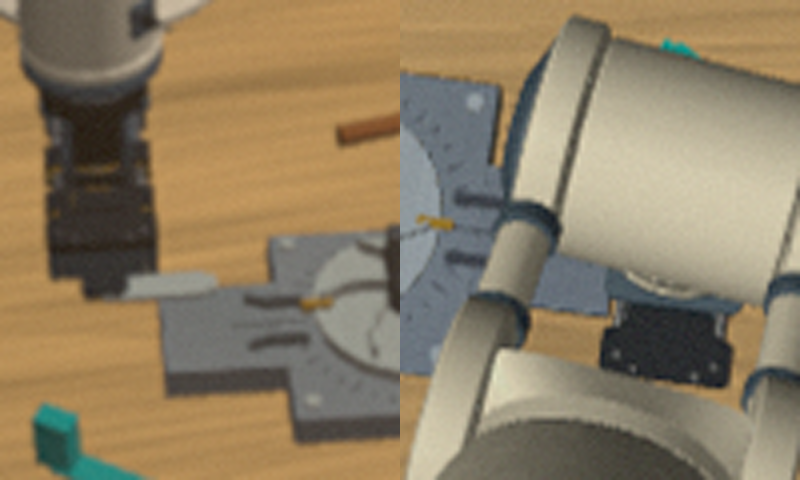

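The gauge is held level. Its tip is at scene px (273.7,180.5) against a predicted (273.9,180.4), and the lane centre is within 1 mm. Next I'll lower it, insert it and feel for the stop.

```bash
python3 - <<'E'
from h import *
np.set_printoptions(precision=2,suppress=True)
L=.085;yo=.0005;Z=.0455
arm.move_l(st(-.15-L,yo,Z+.004),feed=.1);f0=np.array(arm.current_force())
arm.move_l(st(-.15-L,yo,Z),feed=.03);print("down",np.array(arm.current_force())-f0)
R=np.c_[SX,SY,[0,0,1]]
def F(): return R.T@(np.array(arm.current_force())-f0)
x=-.15;ok=True
while x<-.0545:
    x+=.012 if x<-.075 else .007
    arm.move_l(st(x-L,yo,Z),feed=.05);f=F();print(round(x,4),f)
    if np.abs(f).max()>10: ok=False;break
c=None
arm.sleep(.2);b=F()
while ok and x<-.028:
    x+=.001;arm.move_l(st(x-L,yo,Z),feed=.02);f=F();print(round(x,4),f,(tost(arm.current_ee_pos())[0]+L).round(5))
    if f[0]-b[0]<-4: break
print(arm.current_t(),arm.current_width(),arm.current_torque())
E
```

```text
down [-0.32 -0.57  0.52]
-0.138 [-1.04 -0.12 -0.12]
-0.126 [-1.65  0.11  0.8 ]
-0.114 [-1.53  0.5   0.13]
-0.102 [-0.53 -0.27  0.25]
-0.09 [-1.38  0.06  0.43]
-0.078 [-0.38 -0.08 -0.02]
-0.066 [-0.89 -0.24  0.04]
-0.059 [-0.65 -1.23  0.63]
-0.052 [-0.21 -0.37  0.59]
-0.051 [-0.92  0.32 -0.22] -0.051
-0.05 [-0.1  -0.85 -0.46] -0.04997
-0.049 [-0.46  0.65 -0.35] -0.04894
-0.048 [-1.26 -0.17 -0.72] -0.04796
-0.047 [-0.86  0.14  0.01] -0.04696
-0.046 [-0.82  0.18 -0.93] -0.04595
-0.045 [-0.91 -0.38 -0.33] -0.04498
-0.044 [-0.9   0.29 -0.39] -0.04395
-0.043 [-0.2  -0.62  0.63] -0.04294
-0.042 [-1.15  0.53  0.35] -0.04194
-0.041 [-1.27  0.35  0.24] -0.04096
-0.04 [-0.32 -0.38  0.58] -0.03992
-0.039 [-0.56 -0.11  0.45] -0.03894
-0.038 [-0.14  0.78  0.53] -0.03793
-0.037 [-5.53  0.75  1.  ] -0.03731
21.2667 0.019918292794644674 [-0.99  0.18 -0.  ]
```

```bash
python3 - <<'E'
from h import *
np.set_printoptions(precision=2,suppress=True)
L=.085;yo=.0005;Z=.0455;x=-.037
while x<-.029:
    x+=.001;arm.move_l(st(x-L,yo,Z),feed=.02)
    a=tost(arm.current_ee_pos())[0]+L;print(round(x,4),np.array(arm.current_force())@SX,a.round(5))
    if a>-.0318: break
arm.sleep(.3);print("end",tost(arm.current_ee_pos())+[L,0,0],np.array(arm.current_force())@SX,arm.current_width())
n="scene";p=arm.snapshot(n)[:,:,::-1];cv2.imwrite("pics/scene3.png",p)
cv2.imwrite("pics/crop5.png",cv2.resize(p[130:230,230:370],(784,560),interpolation=cv2.INTER_CUBIC))
E
```

```text
-0.036 -6.4339194721965915 -0.0364
-0.035 -6.203466501523487 -0.03543
-0.034 -5.866798591484477 -0.03445
-0.033 -6.829843322297114 -0.03342
-0.032 -7.86730458569566 -0.03245
-0.031 -6.406505982288677 -0.03145
end [-0.03  0.    0.05] -6.821050856106719 0.020211802573575098
```

View pics/crop5.png

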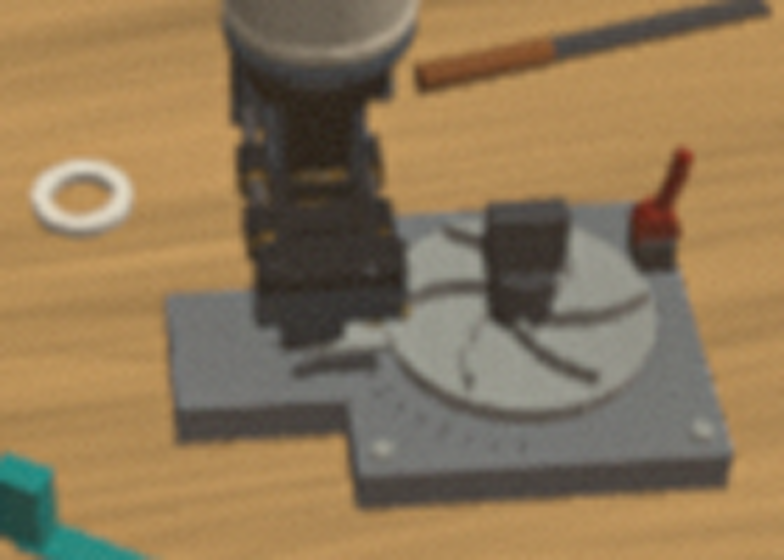

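The blade lies in the lane between the rails, crop (345,345), and goes under the impeller. The stop took about 6–7 N over roughly 6 mm. Next I'll release the gauge, retreat and check.

```bash
python3 - <<'E'
from h import *
np.set_printoptions(precision=4,suppress=True)
P=np.array(arm.current_ee_pos());L=.085
arm.move_l(P-[0,0,.001],feed=.02);arm.grip(.04)
print(arm.current_width(),arm.current_force())
arm.move_l(P+[0,0,.14],feed=.1)
arm.move_to(np.array([.35,-.35,.25]),down(PSI-np.pi/2));arm.sleep(.3)
for n in("scene","top"): cv2.imwrite(f"pics/{n}4.png",arm.snapshot(n)[:,:,::-1])
s=cv2.imread("pics/scene4.png");t=cv2.imread("pics/top4.png")
f=lambda im,x,y:cv2.resize(im[y:y+90,x:x+120],(400,300),interpolation=cv2.INTER_CUBIC)
cv2.imwrite("pics/crop6.png",np.hstack([f(s,250,140),f(t,135,150)]))
print("handle top exp px",proj("scene",st(-.1165,0,.08)),proj("top",st(-.1165,0,.08)))
c=proj("top",st(-.1165,0,.08)).astype(int);x0,y0=c-11
h=cv2.cvtColor(t[y0:y0+23,x0:x0+23],cv2.COLOR_BGR2HSV);m=((h[...,2]<84)&(h[...,2]>55)).astype(np.uint8)
k=max(cv2.findContours(m,0,2)[0],key=cv2.contourArea);r=cv2.minAreaRect(k+np.array([x0,y0]));print(r,tost(plane("top",r[0],.08)))
h=cv2.cvtColor(t[155:232,140:260],cv2.COLOR_BGR2HSV);yy,xx=np.nonzero((h[...,1]>110)&(h[...,0]>14)&(h[...,0]<30))
a=[tost(plane("top",(x+140,y+155),.05)) for x,y in zip(xx,yy)];a=[q for q in a if abs(np.hypot(*q[:2])-.075)<.006]
print("nub deg",np.degrees(np.mean([np.arctan2(-q[1],-q[0]) for q in a])),arm.current_t())
E
```

```text
0.03998679041637028 [-0.4358 -0.2173  0.3617]
handle top exp px [284.9711 178.8226] [218.8132 195.8003]
((217.5, 194.0), (12.0, 17.0), 90.0) [-0.1125 -0.0042  0.08  ]
nub deg -0.8629256816456499 27.4667
```

View pics/crop6.png

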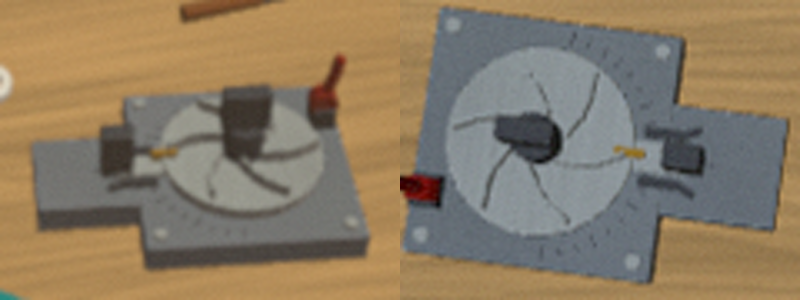

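The handle top is at scene (284.8,179.5) against an expected (285.0,178.8), so it did not slip in the grasp. The gauge lies flat along the lane, the pointer is at −0.9°, and the arm is clear.

```bash
python3 -c "
from rig import arm
print(arm.sign_off())"
```

```text
the job is handed in; nothing more can be done
None
```

I handed the job in without seeing a verdict: the impeller is about 0.9° off the lane, and the thin gauge is released and lying flat through the notch. By the arm's readings the hidden stop was pushed about 6 mm further in, with no bystander touched that I know of.

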